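Find yesterday's opened bottle by feel and draw its stopper

ROBOT

A 6-joint arm with a two-finger parallel gripper is mounted at the origin on the work surface. World frame = base frame: x ahead of the robot, y to its left, z up, the work surface at z = 0. Lengths are in m, angles in rad, forces in N, time in s.
With the tool pointing down it reaches from about 0.35 to 0.725 m from the base axis. Payload 4.3 kg.
Tool frame: the origin (TCP) lies at the centre of the arm's flange, where the gripper is bolted on; the fingertips stand 173 mm ahead of it and the grasp point (between the pads) lies 155 mm ahead of it; y points along the fingers, z is the direction in which the jaws open and shut, and the axes are right-handed (so a half turn about y gives the same grasp; the last joint's range is limited). The gripper opens to 85 mm and grips with 20 to 120 N. Pads are 22 mm wide; open, the fingers measure 114 mm over their backs; the gripper's body (76 mm by 85 mm) begins 54 mm behind the grasp point. The pads swing forward as they close: fully open they stand 13 mm farther back than shut.
Start: joints at [1.139, 0.377, 0.081, 1.274, 0, 1.46], TCP at [0.182, 0.546, 0.405] pointing down, gripper open.
Joint ranges: [-2.72, 2.72], [-0.84, 1.66], [-1.02, 1.22], [-1.77, 2.12], [-1.37, 1.28], [-3.14, 3.14]. Speed limits (rad/s): [2.57, 2.57, 3.14, 3.14, 3.14, 3.14].

INTERFACE

Orientations are given as a 3x3 rotation matrix whose columns are the frame's x, y, z axes.
In Python, from plant import bot, optics gives the robot as it stands.
- The arm moves only by the tool carry_out, never from a script. Its argument "rows" is a list of rows, each a list of 2 entries, a list of its own where there are three numbers: the shift along the tool's x, y, z in m, then the turn, a rotation vector about the tool's x, y, z in rad. A call has 1 to 8 rows; each row shifts and turns the commanded pose from where the row before left it, along the tool's axes as they then stand; what a row does not reach is not made up. A row lasts 1/10 s, in which the tool goes at most 50 mm and 8.59 degrees, less where a joint would pass 70% of its speed; a pose out of reach is approached as far as the arm can. A call with a gripper value outside its range is refused whole. "gripper" is the opening, from 0 (shut) to 1 (fully open), set as the call begins (left out, the last holds). The fingers move at their own pace and stop on an object; "newtons" is the grip in N (left out, the last holds). Time passes only in rows, so rows that do not move let the fingers close. It gives the time, the measured TCP pose, the force and the opening at its end, in the units of the state.
- bot.get_state(): the state, without advancing time (a new reading comes with each control period).
- optics.read_camera(name): name is "scene" or "side" or "wrist"; returns the picture (400x640x3 uint8, red, green, blue); there is no depth.
- optics.camera_info(name): a dict with "fx", "fy", "cx", "cy" (pixels), "R" (3x3) and "t" (3): a world point X has camera coordinates R X + t. Camera axes: x right, y down, z forward; pixel columns grow to the right and rows downward; lengths in m; the calibration is good to about 2 mm. A picture is of the moment at which its call begins: read the wrist's pose just before it. camera_info takes no time and is no camera call; for the wrist camera it gives the pose at the moment of the call.
- bot.finish_job(): hands the job in, once; it reports no verdict.
The state is a dict: "time": time; "qpos": joint angles; "joint_velocities": joint speeds; "tau": joint torques, N m; "tcp_pos": TCP position; "tool_rot": TCP orientation; "force": force on the tool from outside, world axes, zero at the start; "ft_torque": the same for the moment, N m; "finger_gap": opening from 0.0 (shut) to 1.0 (fully open).
Only numpy, scipy, OpenCV 4.12 (cv2) and the standard library are available. Lean on these libraries where they do the work, as an engineer would, in place of code of your own. Each camera call takes 0.05 s, during which the arm holds its last target. There are 200 camera calls.

TASK

One of the three half-bottles leaning in the tasting stand was opened yesterday and its stopper just snapped back in, the other two are still sealed: feel which stopper gives when pulled along its neck, and draw that one right out. Set it down in the white china dish, still in your grip until it touches the dish rather than dropped, and let go; leave the other two stoppers fully home and do not knock over or shove the glasses, the tealight or the vase.

Things in the scene. Friction and masses are not known exactly. Their poses are not given: they have to be found in the camera images.
- stand: Dark wooden tasting stand, fixed, 400 mm wide, 270 mm deep, holding three identical dark half-bottles in a row, necks leaning 32 degrees from vertical towards the stand's -x (towards the robot). Origin on the table straight below the middle mouth; +y along the row, to the robot's left. A steel bar 70 mm below the lips holds the bottles down.
- led_bar (a point): Middle of the underside of the stand's LED lamp bar, 365 mm above the table, 39 mm to the stand's +x of the mouths; the bar is 34 mm wide, 20 mm tall and runs 400 mm along the row. It blocks a gripper from straight above: come in along the neck, from the robot's side, with the fingers closing along the row (y).
- mouth_1 (a point): Centre of the lip of the left bottle (stand +y), 249 mm above the table, 100 mm from the middle one; the lip is 30 mm across. The point's axes are the stand's (z vertical). One bottle (any) is the opened one: its stopper yields to a pull along the neck, snaps free at 7 to 15 N within 6 mm, then slides out easily and is clear after 35 mm.
- mouth_2 (a point): The same point of the middle bottle. The two sealed bottles' stoppers do not budge more than 1 mm under any pull up to 40 N, nor when twisted. Nothing to be seen tells the opened bottle from the sealed ones.
- mouth_3 (a point): The same point of the right bottle (stand -y).
- stopper_1: Stopper of the left bottle: plain steel head, a cylinder 32 mm wide and 22 mm tall, on a black ribbed rubber plug 17 mm wide, 32 mm long, inside the neck; 120 g. Origin: centre of the head's underside, which rests on the lip; +z runs up the neck, out of the bottle, +y along the row. Opened or sealed can only be felt.
- stopper_2: Just like stopper_1 in shape, size and axes; starts in the middle bottle (mouth_2). Whether it is the opened bottle's or a sealed one can only be felt.
- stopper_3: Just like stopper_1 in shape, size and axes; starts in the right bottle (mouth_3). Whether it is the opened bottle's or a sealed one can only be felt.
- dish: Shallow white china dish on the table to the robot's right of the stand, fixed, 176 mm across, rim 14 mm high. Origin: centre of its underside; the inner floor is flat, 140 mm across, 5 mm above the table.
- glass_1: Stemmed tasting glass, 72 mm wide, 180 mm tall; origin under its foot. Leave alone.
- glass_2: Another tasting glass, the same. Leave alone.
- tealight: Tealight glass, 68 mm wide, 65 mm tall; origin under its base. Leave alone.
- vase: Small glass vase with two flowers, 60 mm wide, 175 mm tall; origin under its base. Leave alone.
Things that resemble listed ones, but are neither listed nor needed, are in the scene too. Leave any green or red look-alike of the stopper_3 alone.

How it is judged:
By the outcome, as a careful person would: the job done as asked, in the order asked, and still so for the second after the job is handed in, with the robot touching nothing.
It also fails if it takes over 72 s, if anything falls off the work surface, if the arm or the gripper's body presses on something with over 40 N, if the wrist force passes 120 N, or if a joint passes its speed limit or range.

## Working session

There is one attempt and no reset: what is moved stays moved. The work goes in short steps, Python scripts to look and compute and a tool call to move; the robot and the scene stay as the last step left them, time stands still between calls to the robot, and variables do not carry over. Pictures are saved under pics/ and viewed, about 8 in all and at most 12, crops included, and the job is handed in when it is done.

Besides the shell and the picture viewer there is one more tool, called after "Emit:" as a command line: name --argument value ..., lists and objects as JSON in quotes. carry_out: Moves the arm, as the interface text tells. Its arguments: {"type":"object","properties":{"rows":{"type":"array"},"gripper":{"type":"number"},"newtons":{"type":"number"}},"required":["rows"]}

```bash
mkdir -p pics; ls; python3 - <<'E'
from plant import bot, optics
import cv2,numpy as np
s=bot.get_state(); print({k:np.round(v,3).tolist() for k,v in s.items()})
for n in ("scene","side"):
    i=optics.camera_info(n); print(n,{k:np.round(v,3).tolist() for k,v in i.items()})
    im=optics.read_camera(n); cv2.imwrite(f"pics/{n}0.png",im[:,:,::-1])
E
```

```text
pics
{'time': 0.0, 'qpos': [1.139, 0.378, 0.08, 1.274, -0.0, 1.46], 'joint_velocities': [0.001, 0.001, -0.0, 0.001, -0.0, -0.002], 'tau': [0.0, -46.361, 26.987, 0.021, 0.0, 0.0], 'tcp_pos': [0.182, 0.545, 0.404], 'tool_rot': [[0.949, -0.001, 0.316], [-0.316, -0.002, 0.949], [-0.0, -1.0, -0.002]], 'force': [-0.096, 0.28, 0.876], 'ft_torque': [0.005, -0.001, -0.043], 'finger_gap': 1.002}
scene {'fx': 390.365, 'fy': 390.365, 'cx': 315.549, 'cy': 186.907, 'R': [[0.88, -0.476, 0.007], [-0.448, -0.833, -0.323], [0.159, 0.282, -0.946]], 't': [-0.409, 0.37, 1.293]}
side {'fx': 367.454, 'fy': 367.454, 'cx': 328.874, 'cy': 198.617, 'R': [[0.696, -0.718, -0.003], [-0.45, -0.433, -0.781], [0.559, 0.545, -0.625]], 't': [-0.307, 0.453, 0.829]}
```

View pics/scene0.png

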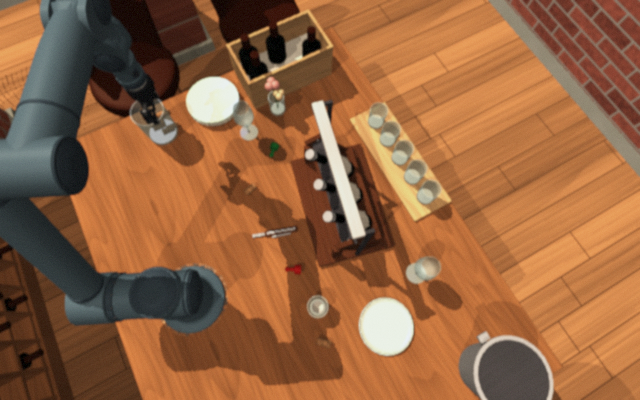

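View pics/side0.png

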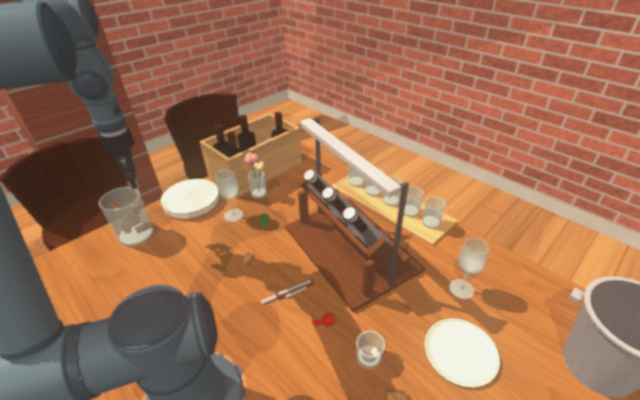

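The scene view shows the three heads at about (310,155), (319,184) and (328,216), and the side view at (310,176), (328,194) and (349,213). The dish to the right of the stand is at scene (386,326) and side (461,352). The white plates at scene (213,101) are to the left, so they are not the dish. Green (273,149) and red (293,268) look-alikes lie on the table.

```bash
cat > h.py <<'E'
from plant import bot, optics
import cv2,numpy as np
def P(i): return np.array([[i['fx'],0,i['cx']],[0,i['fy'],i['cy']],[0,0,1]])@np.c_[i['R'],i['t']]
def tri(ia,a,ib,b):
    X=cv2.triangulatePoints(P(ia),P(ib),np.float64(a).reshape(2,1),np.float64(b).reshape(2,1)).ravel(); return X[:3]/X[3]
def ray(i,p,z):
    R=np.array(i['R']);c=-R.T@np.array(i['t']);d=R.T@[(p[0]-i['cx'])/i['fx'],(p[1]-i['cy'])/i['fy'],1]
    return c+d*(z-c[2])/d[2]
def proj(i,X):
    u=P(i)@np.r_[X,1]; return u[:2]/u[2]
E
python3 - <<'E'
from h import *
S,D=[optics.camera_info(n) for n in("scene","side")]
ims={n:cv2.imread(f"pics/{n}0.png") for n in("scene","side")}
def blobs(im,box,th,amin):
    x0,y0,x1,y1=box; c=im[y0:y1,x0:x1]; hsv=cv2.cvtColor(c,cv2.COLOR_BGR2HSV)
    m=((hsv[...,2]>th)&(hsv[...,1]<70)).astype(np.uint8)
    n,_,st,ce=cv2.connectedComponentsWithStats(m)
    return [(np.round(ce[k]+[x0,y0],1).tolist(),st[k].tolist()[2:]) for k in range(1,n) if st[k,4]>=amin]
print(blobs(ims['scene'],(298,140,336,228),140,15)); print(blobs(ims['side'],(300,165,360,225),140,15))
a=blobs(ims['scene'],(345,285,430,370),170,500);b=blobs(ims['side'],(410,310,510,395),170,500);print(a,b)
print('dish tri',tri(S,a[0][0],D,b[0][0]),ray(S,a[0][0],.012),ray(D,b[0][0],.012))
for p,q in [((310,155),(310,176)),((319,184),(328,194)),((328,216),(349,213))]: print(tri(S,p,D,q))
c=ims['scene'][95:245,290:390]; d=ims['side'][110:260,290:420]
cv2.imwrite('pics/c1.png',np.hstack([cv2.resize(c,None,fx=3.4,fy=3.4,interpolation=2),cv2.resize(d,None,fx=3.4,fy=3.4,interpolation=2)]))
E
```

```text
[([330.8, 154.7], [14, 44, 320]), ([309.1, 153.7], [9, 10, 76]), ([318.0, 184.0], [9, 11, 82]), ([327.5, 216.0], [10, 11, 90])]
[([354.5, 174.8], [11, 21, 208]), ([309.1, 174.6], [11, 10, 80]), ([327.5, 192.0], [12, 12, 112]), ([349.0, 212.3], [13, 13, 134])]
[([385.9, 326.2], [55, 58, 2479])] [([461.9, 352.6], [75, 68, 3830])]
dish tri [ 0.52016561 -0.38025533  0.0040411 ] [ 0.51838362 -0.37829479  0.012     ] [ 0.51584435 -0.38232688  0.012     ]
[0.53668662 0.16882785 0.26130225]
[0.51671199 0.07622694 0.2567956 ]
[ 0.49155712 -0.02281722  0.26367518]
```

View pics/c1.png

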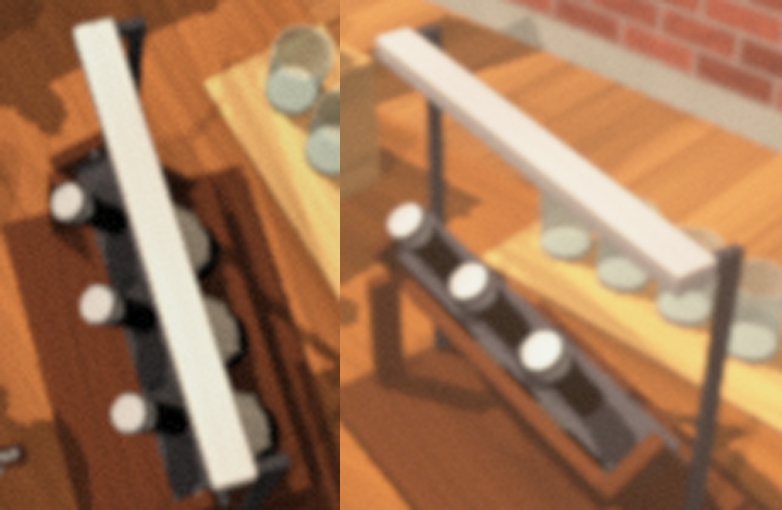

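```bash
cat > plan.py <<'E'
from h import *
from scipy.spatial.transform import Rotation as Ro
S,D=[optics.camera_info(n) for n in("scene","side")]
def path(X,R,n=None,s=None):
    s=s or bot.get_state(); p=np.array(s['tcp_pos']); R0=np.array(s['tool_rot'])
    r=Ro.from_matrix(R0.T@R).as_rotvec(); d=R0.T@(np.array(X)-p)
    print('from',p.round(3),'shift(tool)',d.round(4),'rot',r.round(4))
E
python3 - <<'E'
from plan import *
T=[tri(S,a,D,b) for a,b in zip([(309.1,153.7),(318,184),(327.5,216)],[(309.1,174.6),(327.5,192),(349,212.3)])]
T=np.array(T);print(T.round(4))
v=T[0]-T[2];print('span',np.linalg.norm(v),'yaw deg',np.degrees(np.arctan2(-v[0],v[1])))
for n,p,z in[('glass1',(250,133),0),('glass2',(416,273),0),('vase',(277,108),0),('tea',(318,312),0),('tumbler',(163,132),0),('green',(273,149),.01),('red',(293,268),.01),('knife',(275,232),.01)]: print(n,ray(S,p,z)[:2].round(3))
for n,p in[('glass1',(234,215)),('glass2',(461,289)),('vase',(258,193)),('tea',(370,360)),('tumbler',(136,233))]: print(n,ray(D,p,0)[:2].round(3))
for a,b in [((321,104),(320,132)),((356,235),(394,183))]: print('bar',tri(S,a,D,b))
E
```

```text
[[ 0.5358  0.1721  0.2652]
 [ 0.5124  0.0743  0.2671]
 [ 0.49   -0.0233  0.2674]]
span 0.20067446072082676 yaw deg -13.18676870530574
glass1 [0.429 0.46 ]
glass2 [ 0.7   -0.283]
vase [0.569 0.508]
tea [ 0.347 -0.236]
tumbler [0.139 0.621]
green [0.476 0.354]
red [ 0.34  -0.071]
knife [0.342 0.068]
glass1 [0.43  0.464]
glass2 [ 0.699 -0.284]
vase [0.569 0.506]
tea [ 0.35  -0.229]
tumbler [0.144 0.626]
bar [0.63743928 0.25433335 0.33614079]
bar [ 0.50782488 -0.12862106  0.40295091]
```

```bash
cat >> plan.py <<'E'
psi=np.radians(-13.2); xs=np.array([np.cos(psi),np.sin(psi),0]); ys=np.array([-np.sin(psi),np.cos(psi),0])
th=np.radians(32); ax=-np.sin(th)*xs+np.cos(th)*np.array([0,0,1])
RT=np.c_[np.cross(-ax,ys),-ax,ys]
mid=np.array([.5127,.0744,.2668])-.011*ax   # head centre, middle
HC=[mid+.1*ys,mid,mid-.1*ys]
E
python3 -c "
from plan import *
print(np.array(HC).round(4))
path(HC[0]+(.155+.07)*ax,RT)"
```

```text
[[ 0.5412  0.1704  0.2575]
 [ 0.5184  0.0731  0.2575]
 [ 0.4955 -0.0243  0.2575]]
from [0.182 0.545 0.404] shift(tool) [ 0.3408 -0.0441 -0.2528] rot [ 0.0274 -0.0886 -0.5584]
```

Emit:
carry_out --rows '[[[0.02,-0.01,-0.01],[0,0,0]],[[0.038,-0.01,-0.028],[0,0,0]],[[0.038,-0.01,-0.028],[0,0,0]],[[0.038,-0.01,-0.028],[0,0,0]],[[0.038,-0.004,-0.028],[0,0,0]],[[0.038,0,-0.028],[0,0,0]],[[0.038,0,-0.028],[0,0,0]],[[0.038,0,-0.028],[0,0,0]]]' --gripper 1

```text
time: 0.9
tcp_pos: [0.3886, 0.2579, 0.4485]
tool_rot: [[0.949, -0.0, 0.316], [-0.316, -0.0, 0.949], [-0.0, -1.0, -0.0]]
force: [1.6, 1.1, -0.1]
finger_gap: 0.996
```

Emit:
carry_out --rows '[[[0.03,0,-0.024],[0,0,0]],[[0.025,0,-0.023],[0,0,0]],[[0,0,0],[0.0055,-0.0177,-0.1117]],[[0,0,0],[0.0055,-0.0177,-0.1117]],[[0,0,0],[0.0055,-0.0177,-0.1117]],[[0,0,0],[0.0055,-0.0177,-0.1117]],[[0,0,0],[0.0055,-0.0177,-0.1117]],[[0,0,0],[0,0,0]]]'

```text
time: 1.7
tcp_pos: [0.4236, 0.1975, 0.4474]
tool_rot: [[0.826, 0.516, 0.227], [-0.194, -0.119, 0.974], [0.53, -0.848, 0.002]]
force: [-0.5, -0.2, -0.3]
finger_gap: 1.002
```

```bash
python3 - <<'E'
from plan import *
bot_s=bot.get_state(); i=optics.camera_info('wrist'); im=optics.read_camera('wrist')
cv2.imwrite('pics/w1.png',im[:,:,::-1])
path(HC[0]+(.155+.07)*ax,RT); print(bot_s['time'],bot_s['force'],bot_s['qpos'])
import json; json.dump({k:np.array(v).tolist() for k,v in i.items()},open('pics/w1.json','w'))
for h in HC: print(proj(i,h+.011*ax))
E
```

```text
from [0.424 0.197 0.448] shift(tool) [0.0013 0.0001 0.0005] rot [-0.0014 -0.0002 -0.0028]
1.7 [-0.53304761 -0.15152028 -0.28050194] [ 0.39088541 -0.079305   -0.44473424  0.73418267 -0.31182078  0.54527437]
[315.56621508 231.80497879]
[147.23078295 232.03456939]
[-21.49254007 232.26468902]
```

View pics/w1.png

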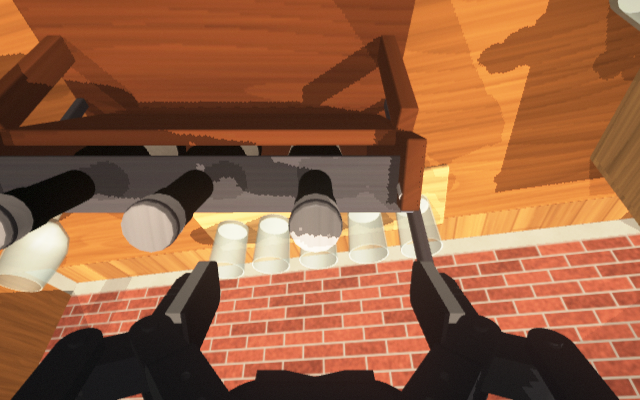

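The wrist view shows head 1's top at about (316,231), against a prediction of (316,232), centred between the fingers. Head 2 is at (150,226), against (147,232). The estimate is good enough to grasp, so I'm moving down along the neck.

Emit:
carry_out --rows '[[[0.001,0.015,0],[0,0,-0.003]],[[0,0.02,0],[0,0,0]],[[0,0.02,0],[0,0,0]],[[0,0.013,0],[0,0,0]],[[0,0.005,0],[0,0,0]],[[0,0,0],[0,0,0]]]'

```text
time: 2.35
tcp_pos: [0.4644, 0.1885, 0.3867]
tool_rot: [[0.825, 0.516, 0.229], [-0.195, -0.121, 0.973], [0.53, -0.848, 0.001]]
force: [-0.1, -0.1, 0.9]
finger_gap: 1.002
```

Emit:
carry_out --rows '[[[0,0,0],[0,0,0]],[[0,0,0],[0,0,0]],[[0,0,0],[0,0,0]],[[0,0,0],[0,0,0]],[[0,0,0],[0,0,0]],[[0,0,0],[0,0,0]],[[0,0,0],[0,0,0]],[[0,0,0],[0,0,0]]]' --gripper 0 --newtons 80

```text
time: 3.15
tcp_pos: [0.4638, 0.1888, 0.3883]
tool_rot: [[0.823, 0.52, 0.228], [-0.194, -0.12, 0.974], [0.534, -0.846, 0.002]]
force: [-4.2, -0.7, 5.5]
finger_gap: 0.354
```

```bash
python3 - <<'E'
from plan import *
s=bot.get_state()
path(HC[0]+.152*ax,RT); print(s['time'],s['force'],s['finger_gap'], s['force']@ax)
cv2.imwrite('pics/w2.png',optics.read_camera('wrist')[150:,120:520,::-1])
E
```

```text
from [0.464 0.189 0.388] shift(tool) [-0.0019  0.0011 -0.0002] rot [-0.0022 -0.0011  0.0046]
3.15 [-4.19998047 -0.68185311  5.51320884] 0.354286389580286 6.759803338716095
```

View pics/w2.png

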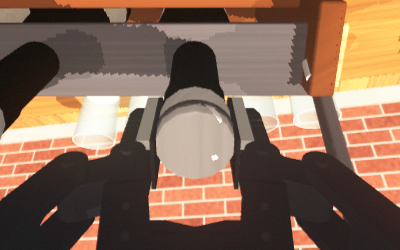

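Head 1 is gripped cleanly at an opening of 0.354, about 30 mm. Next I pull along the neck in small steps.

Emit:
carry_out --rows '[[[0,-0.002,0],[0,0,0]],[[0,-0.001,0],[0,0,0]],[[0,0,0],[0,0,0]],[[0,0,0],[0,0,0]]]'

```text
time: 3.6
tcp_pos: [0.4635, 0.1889, 0.3889]
tool_rot: [[0.823, 0.519, 0.229], [-0.195, -0.12, 0.973], [0.533, -0.846, 0.002]]
force: [13.5, -0.5, -10.9]
finger_gap: 0.352
```

Emit:
carry_out --rows '[[[0,-0.002,0],[0,0,0]],[[0,0,0],[0,0,0]],[[0,0,0],[0,0,0]]]'

```text
time: 3.9
tcp_pos: [0.4634, 0.189, 0.389]
tool_rot: [[0.824, 0.518, 0.23], [-0.196, -0.121, 0.973], [0.532, -0.847, 0.002]]
force: [26.6, -0.3, -23.4]
finger_gap: 0.35
```

Emit:
carry_out --rows '[[[0,-0.002,0],[0,0,0]],[[0,0,0],[0,0,0]],[[0,0,0],[0,0,0]]]'

```text
time: 4.2
tcp_pos: [0.4633, 0.1891, 0.3892]
tool_rot: [[0.824, 0.518, 0.231], [-0.197, -0.121, 0.973], [0.532, -0.847, 0.002]]
force: [41.5, -1.8, -37.7]
finger_gap: 0.348
```

The axial force reached about 54 N with only about 1 mm of motion, so stopper 1 is sealed. That was a harder pull than I wanted. I'm relieving it and releasing.

Emit:
carry_out --rows '[[[0,0.003,0],[0,0,0]],[[0,0.003,0],[0,0,0]],[[0,0,0],[0,0,0]],[[0,0,0],[0,0,0]]]'

```text
time: 4.6
tcp_pos: [0.4636, 0.1887, 0.3884]
tool_rot: [[0.823, 0.52, 0.229], [-0.194, -0.12, 0.973], [0.533, -0.846, 0.002]]
force: [3.2, -1.9, -0.8]
finger_gap: 0.349
```

Emit:
carry_out --rows '[[[0,0,0],[0,0,0]],[[0,0,0],[0,0,0]],[[0,0,0],[0,0,0]],[[0,0,0],[0,0,0]],[[0,0,0],[0,0,0]],[[0,0,0],[0,0,0]]]' --gripper 1

```text
time: 5.2
tcp_pos: [0.4635, 0.1888, 0.3883]
tool_rot: [[0.824, 0.519, 0.228], [-0.194, -0.12, 0.974], [0.533, -0.846, 0.002]]
force: [-0.3, -1.2, -0.0]
finger_gap: 1.002
```

Emit:
carry_out --rows '[[[0,-0.02,0],[0,0,0]],[[0,-0.03,0],[0,0,0]],[[0,-0.025,0],[0,0,0]],[[0,0,-0.03],[0,0,0]],[[0,0,-0.04],[0,0,0]],[[0,0,-0.03],[0,0,0]],[[0,0,0],[0,0,0]]]'

```text
time: 5.9
tcp_pos: [0.4007, 0.0982, 0.4515]
tool_rot: [[0.823, 0.519, 0.233], [-0.197, -0.123, 0.973], [0.533, -0.846, 0.001]]
force: [-0.0, 0.4, -0.4]
finger_gap: 1.003
```

```bash
python3 - <<'E'
from plan import *
s=bot.get_state(); i=optics.camera_info('wrist')
im=optics.read_camera('wrist'); cv2.imwrite('pics/w3.png',im[:,:,::-1])
for h in HC: print(proj(i,h+.011*ax))
path(HC[1]+.152*ax,RT); print(s['time'],s['force'])
E
```

```text
[486.45586018 223.70513867]
[319.83801896 224.390097  ]
[153.57059117 225.0736148 ]
from [0.401 0.099 0.452] shift(tool) [-0.0015  0.0763  0.0012] rot [-0.0006 -0.0038  0.0041]
5.9 [-0.02600763  0.42499904 -0.35259186]
```

View pics/w3.png

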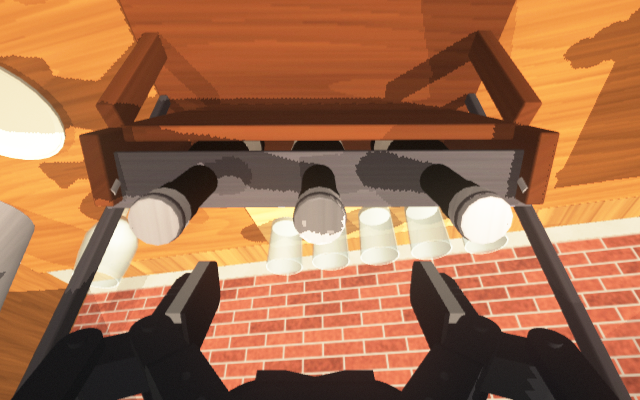

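Heads 1, 2 and 3 show at (487,219), (320,219) and (157,219). All three still look home, and head 2 is centred between the fingers.

Emit:
carry_out --rows '[[[-0.001,0.015,0.001],[0,-0.003,0.003]],[[0,0.02,0],[0,0,0]],[[0,0.02,0],[0,0,0]],[[0,0.015,0],[0,0,0]],[[0,0.004,0],[0,0,0]],[[0,0,0],[0,0,0]]]'

```text
time: 6.55
tcp_pos: [0.4395, 0.0932, 0.3877]
tool_rot: [[0.827, 0.515, 0.225], [-0.191, -0.119, 0.974], [0.529, -0.849, 0.0]]
force: [0.3, -0.1, -0.3]
finger_gap: 0.997
```

Emit:
carry_out --rows '[[[0,0,0],[0,0,0]],[[0,0,0],[0,0,0]],[[0,0,0],[0,0,0]],[[0,0,0],[0,0,0]],[[0,0,0],[0,0,0]],[[0,0,0],[0,0,0]],[[0,0,0],[0,0,0]],[[0,0,0],[0,0,0]]]' --gripper 0 --newtons 80

```text
time: 7.35
tcp_pos: [0.4392, 0.0923, 0.3893]
tool_rot: [[0.825, 0.518, 0.227], [-0.192, -0.122, 0.974], [0.532, -0.847, -0.001]]
force: [-5.0, -2.1, 7.2]
finger_gap: 0.347
```

Emit:
carry_out --rows '[[[0,-0.001,0],[0,0,0]],[[0,-0.001,0],[0,0,0]],[[0,0,0],[0,0,0]],[[0,0,0],[0,0,0]]]'

```text
time: 7.75
tcp_pos: [0.4386, 0.0924, 0.39]
tool_rot: [[0.825, 0.517, 0.228], [-0.192, -0.122, 0.974], [0.531, -0.847, -0.001]]
force: [2.8, -4.6, -1.6]
finger_gap: 0.352
```

Emit:
carry_out --rows '[[[0,-0.001,0],[0,0,0]],[[0,0,0],[0,0,0]],[[0,0,0],[0,0,0]]]'

```text
time: 8.05
tcp_pos: [0.4382, 0.0925, 0.3905]
tool_rot: [[0.825, 0.517, 0.228], [-0.192, -0.122, 0.974], [0.531, -0.847, -0.001]]
force: [4.7, -4.7, -4.7]
finger_gap: 0.348
```

Emit:
carry_out --rows '[[[0,-0.001,0],[0,0,0]],[[0,0,0],[0,0,0]],[[0,0,0],[0,0,0]]]'

```text
time: 8.35
tcp_pos: [0.4378, 0.0926, 0.3914]
tool_rot: [[0.825, 0.517, 0.228], [-0.192, -0.122, 0.974], [0.531, -0.848, -0.001]]
force: [5.9, -4.3, -4.9]
finger_gap: 0.357
```

Stopper 2 follows the tool, 2.5 mm at only about 8 N, where stopper 1 held at over 30 N. Stopper 2 is the opened one, so I'm drawing it out slowly.

Emit:
carry_out --rows '[[[0,-0.001,0],[0,0,0]],[[0,-0.001,0],[0,0,0]],[[0,-0.001,0],[0,0,0]],[[0,-0.001,0],[0,0,0]],[[0,0,0],[0,0,0]],[[0,0,0],[0,0,0]]]'

```text
time: 8.95
tcp_pos: [0.4355, 0.0932, 0.3949]
tool_rot: [[0.825, 0.517, 0.228], [-0.192, -0.122, 0.974], [0.531, -0.847, -0.001]]
force: [2.8, -4.7, -2.4]
finger_gap: 0.352
```

Emit:
carry_out --rows '[[[0,-0.004,0],[0,0,0]],[[0,-0.005,0],[0,0,0]],[[0,-0.005,0],[0,0,0]],[[0,-0.006,0],[0,0,0]],[[0,-0.006,0],[0,0,0]],[[0,-0.006,0],[0,0,0]],[[0,-0.006,0],[0,0,0]],[[0,-0.006,0],[0,0,0]]]'

```text
time: 9.75
tcp_pos: [0.4121, 0.0992, 0.4327]
tool_rot: [[0.826, 0.517, 0.225], [-0.191, -0.119, 0.974], [0.53, -0.848, 0.001]]
force: [0.0, 0.1, -1.9]
finger_gap: 0.351
```

Emit:
carry_out --rows '[[[0,-0.01,0],[0,0,0]],[[0,-0.01,0],[0,0,0]],[[0,0,0],[0,0,0]]]'

```text
time: 10.05
tcp_pos: [0.4021, 0.1017, 0.4512]
tool_rot: [[0.824, 0.519, 0.225], [-0.192, -0.119, 0.974], [0.533, -0.846, 0.002]]
force: [0.7, 0.2, -0.9]
finger_gap: 0.349
```

```bash
python3 - <<'E'
from plan import *
s=bot.get_state(); i=optics.camera_info('wrist')
im=optics.read_camera('wrist'); cv2.imwrite('pics/w4.png',im[:,:,::-1])
for h in HC: print(proj(i,h+.011*ax))
print(s['time'],s['force'],s['finger_gap'])
# dish: tool leaning th2 outward, heading radially; TCP for grasp point over the dish
c=np.array([.518,-.380,0]); f=c/np.linalg.norm(c); t2=np.radians(48)
y=np.sin(t2)*f-np.array([0,0,np.cos(t2)]); z=np.array([-f[1],f[0],0]); R2=np.c_[np.cross(y,z),y,z]
tip=.155+.011+.032-.004
for h in (.20,.05): path(c+[0,0,.005+h]-tip*y,R2,s=s)
print(R2.round(3))
E
```

```text
[478.80908374 224.41516937]
[312.16134688 224.433983  ]
[144.87774143 224.45286842]
10.05 [ 0.69498893  0.20154603 -0.91159327] 0.3491953451861164
from [0.402 0.102 0.451] shift(tool) [ 0.0136  0.1453 -0.3865] rot [-0.2634  0.3103 -0.2725]
from [0.402 0.102 0.451] shift(tool) [-0.0663  0.2723 -0.3867] rot [-0.2634  0.3103 -0.2725]
[[ 0.54   0.599  0.591]
 [-0.396 -0.44   0.806]
 [ 0.743 -0.669  0.   ]]
```

View pics/w4.png

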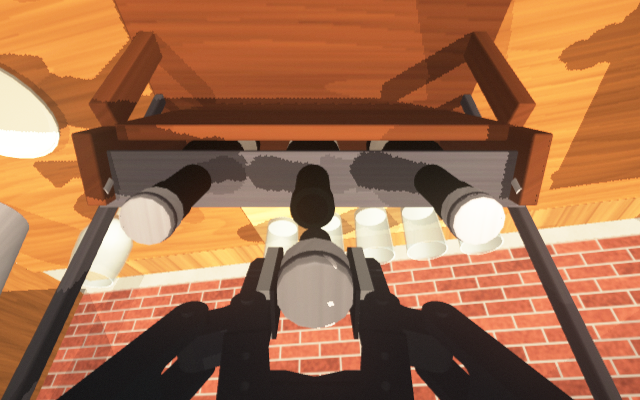

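Stopper 2 is fully out and held, with its head at (315,283) and the black plug above it. The open mouth is at (313,205), and heads 1 and 3 are still home. I'm moving back, along the row, then turning towards the dish.

Emit:
carry_out --rows '[[[0,-0.015,0],[0,0,0]],[[0,-0.02,0],[0,0,0]],[[0,0,-0.02],[0,0,0]],[[0,0,-0.04],[0,0,0]],[[0,0,-0.045],[0,0,0]],[[0,0,-0.045],[0,0,0]],[[0,0,-0.045],[0,0,0]],[[0,0,-0.045],[0,0,0]]]'

```text
time: 10.9
tcp_pos: [0.3289, -0.1297, 0.479]
tool_rot: [[0.825, 0.518, 0.226], [-0.191, -0.12, 0.974], [0.532, -0.847, -0.0]]
force: [1.9, -0.1, -2.0]
finger_gap: 0.35
```

Emit:
carry_out --rows '[[[0,0,-0.045],[0,0,0]],[[0,0,-0.045],[0,0,0]],[[0,0,-0.045],[0,0,0]],[[0,0,0],[-0.066,0.0775,-0.068]],[[0,0,0],[-0.066,0.0775,-0.068]],[[0,0,0],[-0.066,0.0775,-0.068]],[[0,0,0],[-0.066,0.0775,-0.068]],[[0,0,0],[0,0,0]]]'

```text
time: 11.7
tcp_pos: [0.2989, -0.2588, 0.4775]
tool_rot: [[0.542, 0.596, 0.592], [-0.395, -0.441, 0.806], [0.741, -0.671, -0.003]]
force: [-0.3, 0.4, -1.4]
finger_gap: 0.35
```

```bash
cat >>plan.py <<'E'
c=np.array([.518,-.380,0]); f=c/np.linalg.norm(c); t2=np.radians(48)
y2=np.sin(t2)*f-np.array([0,0,np.cos(t2)]); z2=np.array([-f[1],f[0],0]); R2=np.c_[np.cross(y2,z2),y2,z2]
tip=.194
E
python3 - <<'E'
from plan import *
s=bot.get_state();print(s['time'],s['finger_gap'],s['force'],s['qpos'].round(2))
for h in (.12,.04,.0063): path(c+[0,0,.005+h]-tip*y2,R2,s=s)
E
```

```text
11.7 0.3504215598467234 [-0.32085399  0.40840794 -1.38007098] [-0.96 -0.41 -0.73  0.44  0.24 -0.22]
from [ 0.299 -0.259  0.477] shift(tool) [-0.0951  0.2266  0.0326] rot [ 0.0026  0.0023 -0.0027]
from [ 0.299 -0.259  0.477] shift(tool) [-0.1544  0.2803  0.0329] rot [ 0.0026  0.0023 -0.0027]
from [ 0.299 -0.259  0.477] shift(tool) [-0.1793  0.3029  0.033 ] rot [ 0.0026  0.0023 -0.0027]
```

```bash
python3 - <<'E'
from plan import *
s=bot.get_state();i=optics.camera_info('wrist');R=np.array(i['R']);cc=-R.T@np.array(i['t'])
off=s['tool_rot'].T@(cc-s['tcp_pos']);print('cam in tool',off.round(3))
X=c+[0,0,.0113]-tip*y2; print('TCP end',X.round(3),'cam end',(X+R2@off).round(3))
E
```

```text
cam in tool [-0.084  0.032 -0.   ]
TCP end [ 0.402 -0.295  0.141] cam end [ 0.376 -0.276  0.058]
```

The camera hangs under the tool at this lean and would pass close to the tealight. I'll turn half a turn about the tool axis first, which joint 6 allows (-0.22 to 2.92), so the camera sits on top.

Emit:
carry_out --rows '[[[0,0,0],[0,0.1496,0]],[[0,0,0],[0,0.1496,0]],[[0,0,0],[0,0.1496,0]],[[0,0,0],[0,0.1496,0]],[[0,0,0],[0,0.1496,0]],[[0,0,0],[0,0.1496,0]],[[0,0,0],[0,0.1496,0]],[[0,0,0],[0,0.1496,0]]]'

```text
time: 12.5
tcp_pos: [0.2995, -0.2599, 0.4786]
tool_rot: [[-0.355, 0.596, 0.721], [-0.895, -0.438, -0.079], [0.269, -0.673, 0.689]]
force: [0.2, -0.0, -1.6]
finger_gap: 0.351
```

Emit:
carry_out --rows '[[[0,0,0],[0,0.1496,0]],[[0,0,0],[0,0.1496,0]],[[0,0,0],[0,0.1496,0]],[[0,0,0],[0,0.1496,0]],[[0,0,0],[0,0.1496,0]],[[0,0,0],[0,0.1496,0]],[[0,0,0],[0,0.1496,0]],[[0,0,0],[0,0.1496,0]]]'

```text
time: 13.3
tcp_pos: [0.2995, -0.2599, 0.4787]
tool_rot: [[-0.8, 0.596, -0.067], [-0.254, -0.438, -0.862], [-0.543, -0.673, 0.502]]
force: [0.1, 0.1, -1.7]
finger_gap: 0.355
```

Emit:
carry_out --rows '[[[0,0,0],[0,0.1496,0]],[[0,0,0],[0,0.1496,0]],[[0,0,0],[0,0.1496,0]],[[0,0,0],[0,0.1496,0]],[[0,0,0],[0,0.1496,0]],[[0,0,0],[0,0,0]]]'

```text
time: 13.9
tcp_pos: [0.2995, -0.2599, 0.4787]
tool_rot: [[-0.544, 0.596, -0.591], [0.395, -0.439, -0.807], [-0.74, -0.673, 0.003]]
force: [-0.9, 0.8, -1.5]
finger_gap: 0.35
```

```bash
python3 - <<'E'
from plan import *
s=bot.get_state();print(s['time'],s['finger_gap'],s['force'],s['qpos'].round(2))
R3=R2@np.diag([-1,1,-1])
for h in (.12,.04,.0063): path(c+.01*f+[0,0,.005+h]-tip*y2,R3,s=s)
E
```

```text
13.9 0.3499047244263477 [-0.94169187  0.79970811 -1.47246602] [-0.96 -0.41 -0.73  0.45  0.24  2.92]
from [ 0.299 -0.26   0.479] shift(tool) [ 0.0895  0.2342 -0.033 ] rot [-0.0013  0.0033  0.0049]
from [ 0.299 -0.26   0.479] shift(tool) [ 0.1487  0.288  -0.0333] rot [-0.0013  0.0033  0.0049]
from [ 0.299 -0.26   0.479] shift(tool) [ 0.1736  0.3107 -0.0334] rot [-0.0013  0.0033  0.0049]
```

Emit:
carry_out --rows '[[[0.018,0.036,-0.006],[0,0,0]],[[0.019,0.036,-0.006],[0,0,0]],[[0.019,0.036,-0.006],[0,0,0]],[[0.019,0.036,-0.006],[0,0,0]],[[0.019,0.036,-0.005],[0,0,0]],[[0.019,0.036,-0.004],[0,0,0]],[[0.018,0.036,0],[0,0,0]],[[0.018,0.036,0],[0,0,0]]]'

```text
time: 14.7
tcp_pos: [0.4223, -0.3108, 0.1831]
tool_rot: [[-0.555, 0.589, -0.588], [0.398, -0.433, -0.809], [-0.731, -0.683, 0.006]]
force: [1.5, 0.1, -1.2]
finger_gap: 0.351
```

Emit:
carry_out --rows '[[[0,0,0],[0,0,0.005]],[[0,0,0],[0,0,0]]]'

```text
time: 14.9
tcp_pos: [0.4211, -0.3099, 0.1827]
tool_rot: [[-0.554, 0.588, -0.59], [0.401, -0.432, -0.808], [-0.73, -0.684, 0.003]]
force: [-0.4, 0.1, -1.2]
finger_gap: 0.352
```

```bash
python3 - <<'E'
from plan import *
s=bot.get_state();print(s['time'],s['finger_gap'],s['force'],s['qpos'].round(2))
R3=R2@np.diag([-1,1,-1])
for h in (.04,.0063): path(c+.01*f+[0,0,.005+h]-tip*y2,R3,s=s)
a=optics.read_camera('side')[180:390,300:560]; b=optics.read_camera('scene')[180:390,260:460]
cv2.imwrite('pics/d1.png',np.hstack([cv2.resize(x,None,fx=1.7,fy=1.7,interpolation=2) for x in(a,b)])[:,:,::-1])
E
```

```text
14.9 0.3523154228039755 [-0.3642585   0.12320572 -1.23214531] [-0.78  0.33 -1.02 -0.59  0.11  3.03]
from [ 0.421 -0.31   0.183] shift(tool) [ 0.0157 -0.0053 -0.0009] rot [-0.0005  0.004   0.02  ]
from [ 0.421 -0.31   0.183] shift(tool) [ 0.0403  0.0178 -0.001 ] rot [-0.0005  0.004   0.02  ]
```

View pics/d1.png

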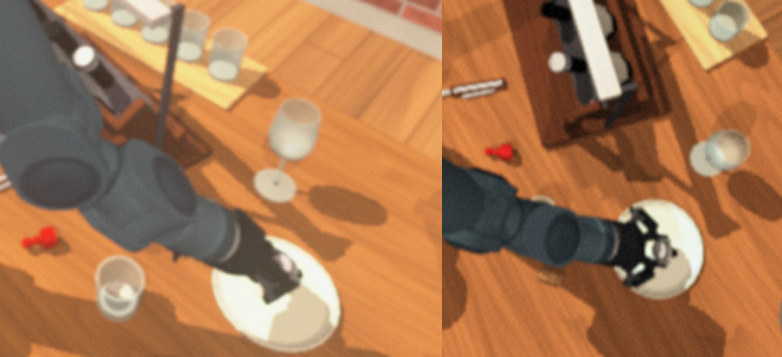

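Joint 3 is at its limit (-1.02) at this lean. The scene is undisturbed, with the stopper over the dish at about (285,265) in the side crop. I'll use a steeper tool with a 36° lean and aim the plug tip 20 mm beyond the dish centre.

```bash
python3 - <<'E'
from plan import *
s=bot.get_state()
t=np.radians(36); y=np.sin(t)*f-np.array([0,0,np.cos(t)]); z=-z2; R3=np.c_[np.cross(y,z),y,z]
for h in (.04,.005): path(c+.02*f+[0,0,.005+h]-tip*y,R3,s=s)
print((R3.T@[0,0,-.035]).round(4))
E
```

```text
from [ 0.422 -0.311  0.186] shift(tool) [-0.0281  0.0076 -0.0009] rot [-0.002   0.0035 -0.1973]
from [ 0.422 -0.311  0.186] shift(tool) [-0.0024  0.0313 -0.001 ] rot [-0.002   0.0035 -0.1973]
[0.0206 0.0283 0.    ]
```

Emit:
carry_out --rows '[[[-0.014,0.004,0],[0,0,-0.1]],[[-0.014,0.004,0],[0,0,-0.1]],[[0,0,0],[0,0,0]],[[0,0,0],[0,0,0]]]'

```text
time: 15.4
tcp_pos: [0.4429, -0.3263, 0.2019]
tool_rot: [[-0.65, 0.478, -0.591], [0.473, -0.354, -0.807], [-0.595, -0.804, 0.004]]
force: [0.1, -0.6, -1.1]
finger_gap: 0.351
```

```bash
python3 - <<'E'
from plan import *
s=bot.get_state();print(s['force'],s['qpos'].round(2))
t=np.radians(36); y=np.sin(t)*f-np.array([0,0,np.cos(t)]); z=-z2; R3=np.c_[np.cross(y,z),y,z]
for h in (.04,.015,.005): path(c+.02*f+[0,0,.005+h]-tip*y,R3,s=s)
E
```

```text
[ 0.06850001 -0.5936466  -1.06088947] [-0.77  0.3  -0.81 -0.17  0.08  3.03]
from [ 0.443 -0.326  0.202] shift(tool) [ 0.0013 -0.0011 -0.0011] rot [-0.0027  0.0027 -0.0087]
from [ 0.443 -0.326  0.202] shift(tool) [ 0.0162  0.019  -0.0012] rot [-0.0027  0.0027 -0.0087]
from [ 0.443 -0.326  0.202] shift(tool) [ 0.0221  0.0271 -0.0012] rot [-0.0027  0.0027 -0.0087]
```

Emit:
carry_out --rows '[[[0.005,0.007,0],[0,0,0]],[[0.005,0.007,0],[0,0,0]],[[0.005,0.006,0],[0,0,0]],[[0.0012,0.0016,0],[0,0,0]],[[0,0,0],[0,0,0]]]'

```text
time: 15.9
tcp_pos: [0.4405, -0.3241, 0.1694]
tool_rot: [[-0.655, 0.47, -0.592], [0.48, -0.346, -0.806], [-0.583, -0.812, 0.002]]
force: [0.6, 0.6, -1.2]
finger_gap: 0.353
```

Emit:
carry_out --rows '[[[0.0012,0.0016,0],[0,0,0]],[[0.0012,0.0016,0],[0,0,0]],[[0,0,0],[0,0,0]]]'

```text
time: 16.2
tcp_pos: [0.4412, -0.3248, 0.1669]
tool_rot: [[-0.654, 0.471, -0.591], [0.478, -0.348, -0.806], [-0.586, -0.811, 0.002]]
force: [-0.1, -0.8, -1.2]
finger_gap: 0.352
```

Emit:
carry_out --rows '[[[0.0012,0.0016,0],[0,0,0]],[[0,0,0],[0,0,0]]]'

```text
time: 16.4
tcp_pos: [0.4413, -0.3249, 0.1651]
tool_rot: [[-0.654, 0.471, -0.592], [0.478, -0.348, -0.806], [-0.586, -0.81, 0.002]]
force: [-0.1, -0.5, -0.1]
finger_gap: 0.356
```

Emit:
carry_out --rows '[[[0.0012,0.0016,0],[0,0,0]],[[0,0,0],[0,0,0]]]'

```text
time: 16.6
tcp_pos: [0.4415, -0.3251, 0.1643]
tool_rot: [[-0.653, 0.473, -0.591], [0.477, -0.35, -0.806], [-0.588, -0.809, 0.002]]
force: [-4.8, 4.3, 8.9]
finger_gap: 0.352
```

The tip has touched the dish: the upward force went from -1.2 to +8.9 N, at the height the geometry predicts. I'm releasing.

Emit:
carry_out --rows '[[[0,0,0],[0,0,0]],[[0,0,0],[0,0,0]],[[0,0,0],[0,0,0]],[[0,0,0],[0,0,0]],[[0,0,0],[0,0,0]],[[0,0,0],[0,0,0]],[[0,0,0],[0,0,0]],[[0,0,0],[0,0,0]]]' --gripper 1

```text
time: 17.4
tcp_pos: [0.4411, -0.3247, 0.1629]
tool_rot: [[-0.654, 0.471, -0.592], [0.478, -0.348, -0.806], [-0.586, -0.811, 0.002]]
force: [1.1, -0.3, 0.5]
finger_gap: 1.001
```

```bash
python3 - <<'E'
from plan import *
s=bot.get_state();print(s['time'],s['force'],s['finger_gap'])
a=optics.read_camera('side')[180:390,300:560]; b=optics.read_camera('wrist')
cv2.imwrite('pics/d2.png',np.hstack([cv2.resize(a,(433,350)),cv2.resize(b,(367,350))])[:,:,::-1])
E
```

```text
17.4 [ 1.05188068 -0.3218881   0.45073564] 1.0008600417610727
```

View pics/d2.png

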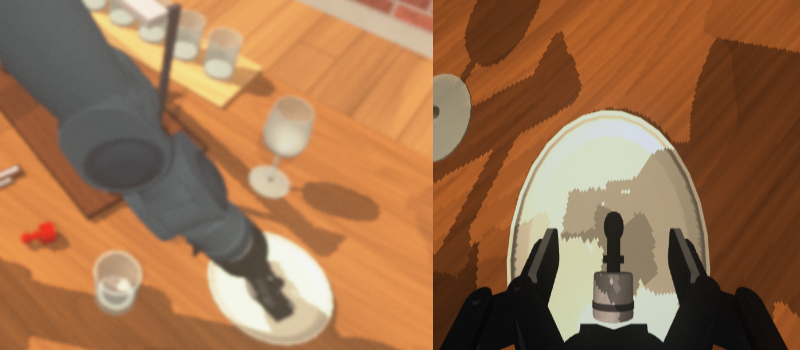

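The stopper lies in the dish between the open fingers, with its head at (613,295) and plug at (613,225) in the right-hand view. I'm backing off along the tool axis.

Emit:
carry_out --rows '[[[0,-0.01,0],[0,0,0]],[[0,-0.02,0],[0,0,0]],[[0,-0.03,0],[0,0,0]],[[0,-0.04,0],[0,0,0]],[[0,-0.04,0],[0,0,0]],[[0,-0.04,0],[0,0,0]],[[0,-0.03,0],[0,0,0]],[[0,0,0],[0,0,0]]]'

```text
time: 18.3
tcp_pos: [0.3415, -0.2511, 0.3372]
tool_rot: [[-0.651, 0.475, -0.592], [0.476, -0.352, -0.806], [-0.591, -0.807, 0.003]]
force: [-0.1, -1.5, 0.0]
finger_gap: 0.998
```

Emit:
carry_out --rows '[[[0,0,0],[0,0,0]],[[0,0,0],[0,0,0]],[[0,0,0],[0,0,0]],[[0,0,0],[0,0,0]],[[0,0,0],[0,0,0]]]'

```text
time: 18.8
tcp_pos: [0.3422, -0.2516, 0.3323]
tool_rot: [[-0.655, 0.47, -0.591], [0.479, -0.347, -0.806], [-0.584, -0.812, 0.002]]
force: [0.8, -1.0, 0.0]
finger_gap: 1.001
```

```bash
python3 - <<'E'
from plan import *
s=bot.get_state();print(s['time'],s['force'],s['tcp_pos'])
a=optics.read_camera('side'); b=optics.read_camera('scene')
cv2.imwrite('pics/f1.png',np.hstack([cv2.resize(a[100:400,200:520],(400,375)),cv2.resize(b[80:380,180:500],(400,375))])[:,:,::-1])
E
```

```text
18.8 [ 0.77864785 -0.97271173  0.02171502] [ 0.34217555 -0.25161595  0.33227855]
```

View pics/f1.png

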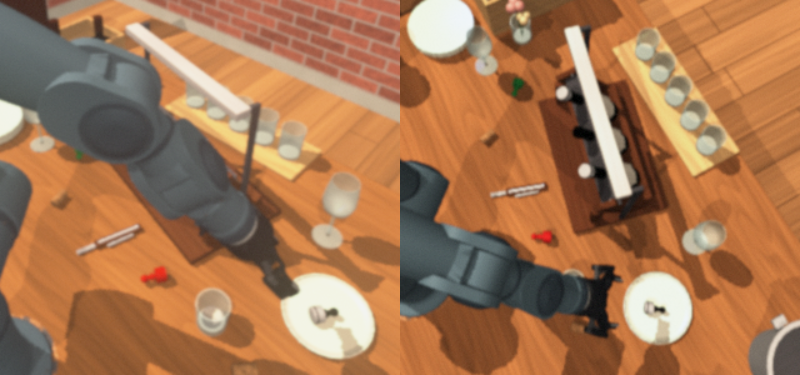

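The final views show stopper 2 lying in the dish, its bottle open, and heads 1 and 3 at their starting pixels, about (310,154) and (328,217). The glasses, tealight and vase have not moved.

```bash
python3 -c "
from plant import bot
print(bot.finish_job())"
```

```text
the job is handed in; nothing more can be done
None
```

The middle bottle (stopper 2) was the opened one. Its stopper is now lying in the white china dish, and I handed the job in at about 19 s.

- **Feeling the stoppers:** Stopper 1 held with about 1 mm of tool movement. Stopper 2 gave at about 8 N within 2.5 mm and slid right out. I never touched stopper 3.
- **Placing:** I lowered stopper 2 until its plug touched the dish, where the force reached about 10 N, and only then let go.
- **Final pictures:** The stopper is at rest in the dish and the gripper is clear with almost no force on it. Stoppers 1 and 3 are within about 1 pixel of their starting positions. Both glasses, the tealight and the vase are where they were.

**What went less well:**
- **Hard pull:** My last pull on stopper 1 reached about 54 N, over the 40 N its seal is described for. It still did not budge visibly.
- **Dish approach:** My first approach to the dish ran joint 3 to its limit. I switched to a steeper angle, and the stopper settled onto its side when released.

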